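# Clamp the dye bottle with the set-screw collar

## Task

Clamp the yellow-labelled dye bottle in the blue bottle clamp: loosen the orange wing set screw on top of the collar, slide the collar along its shaft until its sprung pad has pushed the bottle up against the aluminium V jaw and holds it there with a light squeeze of about 5 N, then tighten the set screw again so that the squeeze stays when you let go. Never squeeze so hard that the pad's spring bottoms out, keep the bottle standing, and leave the beaker, cup, blue dye bottle and marker alone.

Things in the scene. Friction and masses are not known exactly. Their poses are not given: they have to be found in the camera images.
- clamp: blue bottle clamp, fixed to the table: base plate 100 x 270 x 10 mm (x, y, z). Origin at the centre of its underside; y along its length, towards the V jaw; z up. A steel shaft, 16 mm diameter, runs along y at x = +24 mm, 40 mm above the table, between end blocks 60 mm high at y = -124 and +124 mm
- lane_center (a point): point on the floor of the bottle lane (10 mm above the table) at clamp x = -22, y = 0 mm; axes as the clamp. At the lane's +y end an aluminium V jaw, 52 mm high, opens towards -y. It is bolted rigidly somewhere in its slot: a bottle seated in it has its centre anywhere from y = +35 to +55 mm; where exactly is not measured and must be felt
- collar: dark steel collar, 34 mm diameter and length, with all it carries (arm, pad, set screw). Origin at its centre on the shaft's axis, y towards the V jaw. It only slides along the shaft, from clamp y = -85 to +25 mm: against about 1.2 N of friction with the set screw loose; locked (over 15 N) with it tight
- pad_face (a point): sprung pad on the collar's arm: centre of its rubber face (26 mm wide, from 4 to 32 mm above the lane floor), which looks along +y at the bottle; 36 mm ahead (+y) of the collar's centre when unloaded. Its spring gives 2.5 N per mm and bottoms out after 5 mm (12.5 N)
- set_screw (a joint): angle of the wing set screw (rad), vertical axis: 0 = tight, wing along the shaft; grows as it is loosened, anticlockwise from above; clear of the shaft from about 1.0, stop at 1.57 (wing across). Clockwise tightens, stop at -0.15; it holds firmly below 0.3. Turning takes 0.14 N m when clear, up to 0.27 N m when tight; it stays where left. It starts between -0.1 and 0.3
- wing_center (a point): centre of the orange wing of the set screw, 96 mm above the table, straight above the collar's centre. The wing is an upright blade 34 mm long (this point's y axis), 8 mm thick (its x axis), 24 mm high, on a 10 mm stem; free space all round it. It turns with the screw and travels with the collar
- bottle_center (a point): centre (half-way up) of the yellow-labelled brown dye bottle, 28 mm in diameter, 65 mm high with its white cap, about 0.04 kg, standing loose in the bottle lane between pad and V jaw, touching neither at the start
- dye_bottle: the same dye bottle; origin at the centre of its underside, z up
- beaker: bystander: glass beaker, 80 mm wide, 96 mm high; origin at the centre of its underside
- cup: bystander: clear plastic cup with a pink filling, 73 mm wide, 88 mm high; origin at the centre of its underside
- blue_bottle: bystander: dye bottle with a blue label, 28 mm in diameter, 65 mm high; origin at the centre of its underside
- marker: bystander: red marker, 13 mm thick, 141 mm long along its y; origin at the centre of its underside
Things that resemble listed ones, but are neither listed nor needed, are in the scene too. Leave any pink or red look-alike of the dye_bottle alone.

How it is judged (in metres and radians):
On the way, in this order (a step that is already met when the one before it is completed fails the run):
1. the set screw is loosened (past 1.15 rad) while the pad is still off the bottle (value of joint set_screw above 1.15 rad and contact force between collar and dye_bottle below 0.05 N), for 0.1 s.
2. with the screw loose, the collar is slid until its pad presses the bottle against the V jaw with more than 2 N (contact force between collar and dye_bottle above 2 N and value of joint set_screw above 1.1 rad), for 0.2 s.
At the end, for the whole second after the job is handed in: the set screw is tight again (below 0.35 rad), the pad holds the bottle against the V jaw with 2 to 11 N, and the bottle stands upright (within 0.1 rad), at rest on the lane floor (value of joint set_screw below 0.35 rad and contact force between collar and dye_bottle between 2 and 11 N and angle between dye_bottle's own z axis and vertical below 0.1 rad and linear speed of dye_bottle below 0.01 m/s and z of bottle_center in the frame of clamp below 0.05 m and y of bottle_center in the frame of clamp above 0.03 m); the robot touches nothing.
It fails at once if the pad presses on the bottle with more than 13 N (its spring bottomed out) (contact force between collar and dye_bottle above 13 N).
It fails at once if the dye bottle tips by more than 0.3 rad (angle between dye_bottle's own z axis and vertical above 0.3 rad).
It fails at once if the beaker, the cup, the blue dye bottle or the marker is moved by more than 15 mm (distance of any of beaker, cup, blue_bottle, marker from where it was at the start of the episode above 0.015 m).
It also fails if it takes over 62 s, if anything falls off the work surface, if the arm or the gripper's body presses on something with over 40 N, if the wrist force passes 120 N, or if a joint passes its speed limit or range.

## Robot

A 6-joint arm with a two-finger parallel gripper is mounted at the origin on a cart in front of the work surface, level with it; the furniture and walls round the work are solid. World frame = base frame: x ahead of the robot, y to its left, z up, the work surface at z = 0. Lengths are in mm, angles in rad, forces in N, time in s.
With the tool pointing down it reaches from about 300 to 875 mm from the base axis. Payload 6.4 kg.
Tool frame: the origin (TCP) lies at the very end of the fingers, on their centre line; the grasp point (between the pads) lies 19 mm behind it; z points along the fingers, y is the direction in which the jaws open and shut (so a half turn about z gives the same grasp; the last joint's range is limited). The gripper opens to 88 mm and grips with 3 to 60 N. Pads are 18 mm wide; open, the fingers measure 123 mm over their backs; the gripper's body (75 mm by 187 mm) begins 45 mm behind the grasp point.
Start: joints at [0.976, 0.181, 1.607, -0, 1.354, -0.206], TCP at [217.96, 532.104, 238.714] pointing down, gripper open.
Joint ranges: [-2.99, 2.99], [-0.89, 2.07], [0.3, 2.58], [-1.14, 4.28], [0, 2.63], [-3.12, 3.12]. Speed limits (rad/s): [2.57, 2.57, 3.01, 3.14, 3.14, 3.14].

## Interface

Orientations are given as a unit quaternion [x, y, z, w].
In Python, from cell import get_obs, camera, camera_info, finish_job gives the robot as it stands.
- The arm moves only by the tool send_rows, never from a script. Its argument "moves" is text: rows parted by semicolons, each of 7 numbers parted by spaces: the shift along the tool's x, y, z in cm, then the turn, a rotation vector about the tool's x, y, z in rad, then the closure, from 0 (fully open) to 1 (shut). In form: dx dy dz rx ry rz grip; .... A call has 1 to 10 rows; each row is the pose to reach, as a shift and turn from the pose commanded when the call began, along the tool's axes at that moment; what a row does not reach only later rows make up. A row lasts 1/12 s, in which the tool goes at most 41.7 mm and 7.16 degrees, less where a joint would pass 70% of its speed; a pose out of reach is approached as far as the arm can. A call with a gripper value outside its range is refused whole. The fingers move at their own pace and stop on an object; "newtons" is the grip in N (left out, the last holds). Time passes only in rows, so rows that repeat a pose let the fingers close. It gives the time, the measured TCP pose, the force and the opening at its end, in the units of the state.
- get_obs(): the state, without advancing time (a new reading comes with each control period).
- camera(name): name is "scene" or "top" or "wrist"; returns (picture, depth): 384x512x3 uint8, blue, green, red; 384x512 float32, mm along the optical axis (not along the pixel's ray), 0 where there is no reading.
- camera_info(name): a dict with "fov_y" (degrees; the focal length in pixels is half the picture's height over the tangent of half this angle, whatever the lens; pixels are square), "cx", "cy" (the principal point, pixels), "k1" (the pictures are not rectified: a ray, as slopes to the right and down, at radius r is drawn at 1 + k1 r^2 times it, then the intrinsics apply), "origin" and "attitude" of the camera in the world. Camera axes: x right, y down, z forward; pixel columns grow to the right and rows downward; lengths in mm; the calibration is good to about 2 mm. A picture is of the moment at which its call begins: read the wrist's pose just before it. camera_info takes no time and is no camera call; for the wrist camera it gives the pose at the moment of the call.
- finish_job(): hands the job in, once; it reports no verdict.
The state is a dict: "time": time; "q": joint angles; "qd": joint speeds; "effort": joint torques, N m; "tcp_pos": TCP position; "tool_rot": TCP orientation; "ft_force": force on the tool from outside, world axes, zero at the start; "moment": the same for the moment, N m; "opening": finger opening in mm.
Only numpy, scipy, OpenCV 4.12 (cv2) and the standard library are available. Lean on these libraries where they do the work, as an engineer would, in place of code of your own. Each camera call takes 0.05 s, during which the arm holds its last target. There are 200 camera calls.

## Working session

There is one attempt and no reset: what is moved stays moved. The work goes in short steps, Python scripts to look and compute and a tool call to move; the robot and the scene stay as the last step left them, time stands still between calls to the robot, and variables do not carry over. Pictures are saved under pics/ and viewed, on a budget of 10 in all, crops included, one or two more only if the job needs it, and the job is handed in when it is done.

Besides the shell and the picture viewer there is one more tool, called after "Call:" as a command line: name --argument value ..., lists and objects as JSON in quotes. send_rows: Moves the arm, as the interface text tells. Its arguments: {"type":"object","properties":{"moves":{"type":"string"},"newtons":{"type":"number"}},"required":["moves"]}

```bash
mkdir -p pics; ls; cat > h.py <<'E'
import numpy as np,cv2
from cell import *
from scipy.spatial.transform import Rotation as R
def rot(a):
    a=np.array(a,float)
    return a if a.shape==(3,3) else R.from_quat(a).as_matrix()
def ray(ci,u,v):
    f=192/np.tan(np.radians(ci['fov_y'])/2)
    K=np.array([[f,0,ci['cx']],[0,f,ci['cy']],[0,0,1]])
    p=cv2.undistortPoints(np.array([[[u,v]]],float),K,np.array([ci['k1'],0,0,0,0.]))[0,0]
    return np.array([p[0],p[1],1.])
def at_z(ci,u,v,z):
    d=rot(ci['attitude'])@ray(ci,u,v);o=np.array(ci['origin'])
    return o+d*(z-o[2])/d[2]
def at_d(ci,u,v,dep):
    return np.array(ci['origin'])+rot(ci['attitude'])@ray(ci,u,v)*dep
def proj(ci,P):
    f=192/np.tan(np.radians(ci['fov_y'])/2)
    c=rot(ci['attitude']).T@(np.array(P)-np.array(ci['origin']));x,y=c[:2]/c[2];r=1+ci['k1']*(x*x+y*y)
    return ci['cx']+f*x*r,ci['cy']+f*y*r
E
python3 - <<'E'
from h import *
for n in ['scene','top','wrist']:
    ci=camera_info(n);print(n,ci)
    im,d=camera(n);cv2.imwrite(f'pics/{n}0.png',im);np.save(f'pics/{n}0.npy',d)
print(get_obs())
a=[cv2.imread(f'pics/{n}0.png') for n in ['top','wrist']]
cv2.imwrite('pics/a.png',cv2.resize(a[0],(800,600)))
cv2.imwrite('pics/b.png',cv2.resize(np.hstack([cv2.imread('pics/scene0.png'),a[1]]),(800,300)))
E
```

```text
pics
scene {'fov_y': 46.52735081674865, 'cx': 249.546180627657, 'cy': 183.2903537806469, 'k1': -0.08424888133429224, 'origin': array([  75.47930356, -846.28352067,  720.26832464]), 'attitude': array([ 0.84716609, -0.24268068,  0.12426044, -0.45604281])}
top {'fov_y': 47.56635533599537, 'cx': 248.07161643344318, 'cy': 183.7823793577568, 'k1': 0.039340736206056, 'origin': array([ 466.84723393,  -27.79839849, 1362.53100103]), 'attitude': array([ 0.71024294, -0.70231447,  0.0296875 , -0.03778898])}
wrist {'fov_y': 68.98182789331182, 'cx': 254.85179652677172, 'cy': 190.5453193259931, 'k1': -0.0549341825746368, 'origin': array([157.68716516, 556.21768762, 383.9580642 ]), 'attitude': array([0.82379389, 0.55226091, 0.07076516, 0.10660115])}
{'time': 0.15, 'q': array([ 9.75715027e-01,  1.81391354e-01,  1.60776846e+00,  6.73205392e-06,
        1.35379811e+00, -2.06279871e-01]), 'qd': array([-2.16924060e-06, -1.71393945e-03, -4.12002964e-03, -1.25665799e-03,
       -1.42182161e-03,  1.30050118e-05]), 'effort': array([ 2.22272997e-04, -4.34233797e+01, -3.42176664e+01,  7.02683022e-02,
        3.55321099e-02, -5.03546755e-05]), 'tcp_pos': array([217.70765613, 531.75011427, 238.01007041]), 'tool_rot': array([ 1.93179241e-01,  9.81163246e-01, -6.27284796e-04, -2.69284433e-04]), 'ft_force': array([ 0.45133976, -0.61901018,  0.13569107]), 'moment': array([ 0.0372688 , -0.03102623, -0.00729971]), 'opening': 88.09300807623254}
```

View pics/a.png

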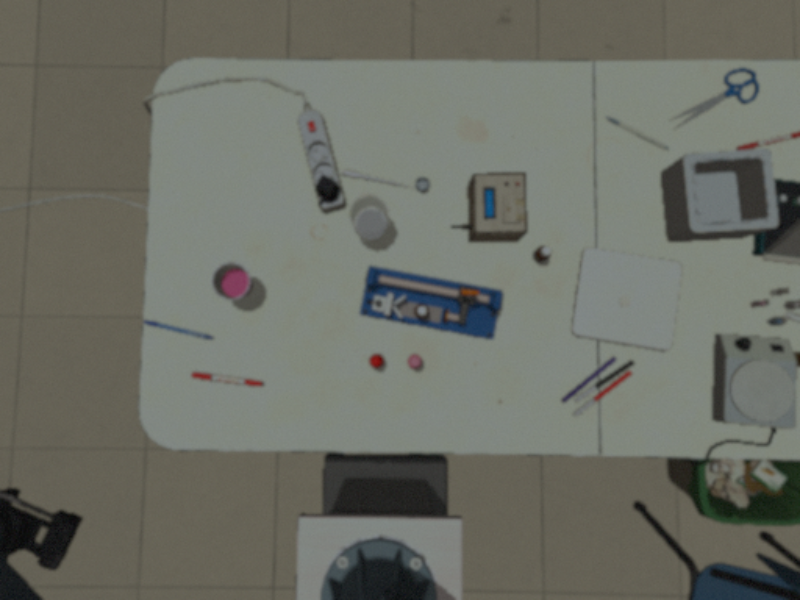

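View pics/b.png

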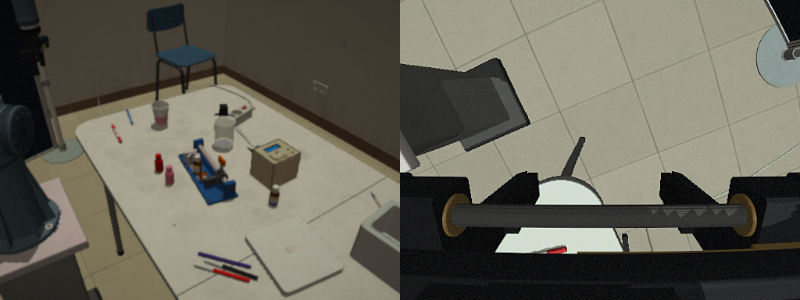

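The top view shows the clamp at about (430,302) in the 800 px picture. The V jaw is to the left (world +y) and the orange wing is at (468,294). I'll enlarge that area.

```bash
python3 - <<'E'
from h import *
ci=camera_info('top')
im=cv2.imread('pics/top0.png');d=np.load('pics/top0.npy')
c=im[160:224,224:328];c=np.clip(c*1.6,0,255).astype(np.uint8)
cv2.imwrite('pics/c.png',cv2.resize(c,None,fx=7.5,fy=7.5,interpolation=cv2.INTER_CUBIC))
hsv=cv2.cvtColor(im,cv2.COLOR_BGR2HSV)
m=cv2.inRange(hsv,(100,120,40),(125,255,255));m[:160]=0;m[224:]=0;m[:,:224]=0;m[:,328:]=0
pts=np.argwhere(m)[:,::-1]
W=np.array([at_z(ci,u,v,10)[:2] for u,v in pts])
box=cv2.minAreaRect(W.astype(np.float32));print(box,cv2.boxPoints(box))
o=cv2.inRange(hsv,(5,130,90),(20,255,255));o[:160]=0;o[224:]=0;o[:,:224]=0;o[:,328:]=0
p=np.argwhere(o)[:,::-1];print(len(p),p.tolist())
for u,v in p[::4]:print(u,v,d[v,u],at_d(ci,u,v,d[v,u]).round(1))
E
```

```text
((567.3352661132812, -97.65966796875), (266.8121643066406, 93.24156951904297), 79.868896484375) [[ 497.97513  -220.785   ]
 [ 589.7628   -237.18631 ]
 [ 636.69543    25.465668]
 [ 544.9077     41.866974]]
34 [[296, 185], [297, 185], [298, 185], [299, 185], [300, 185], [295, 186], [296, 186], [297, 186], [298, 186], [299, 186], [300, 186], [301, 186], [302, 186], [303, 186], [304, 186], [305, 186], [296, 187], [297, 187], [298, 187], [299, 187], [300, 187], [301, 187], [302, 187], [303, 187], [304, 187], [305, 187], [297, 188], [298, 188], [299, 188], [300, 188], [301, 188], [302, 188], [303, 188], [304, 188]]
296 185 1260.1193 [ 585.  -151.3  106.4]
300 185 1259.0793 [ 585.  -162.7  107.3]
298 186 1260.8599 [ 582.3 -157.2  105.3]
302 186 1256.3599 [ 582.  -168.2  109.7]
296 187 1254.579 [ 578.7 -150.8  111.4]
300 187 1260.4612 [ 579.4 -162.9  105.4]
304 187 1256.6035 [ 579.2 -174.   109.1]
299 188 1272.9785 [ 577.6 -161.4   92.6]
303 188 0.0 [ 466.8  -27.8 1362.5]
```

View pics/c.png

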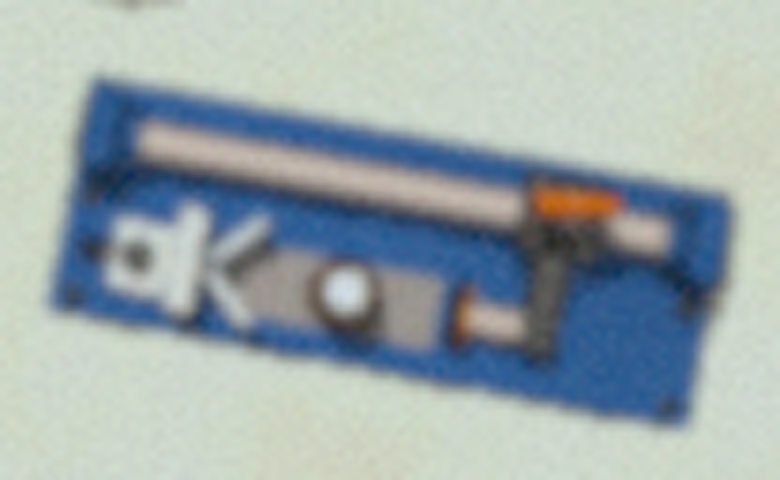

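The enlarged crop shows the clamp's y axis at world direction about (0.176, 0.984), so its yaw is about -0.177. The wing is near (581,-161), turned roughly 0.1 rad from the shaft, and the bottle is at crop (345,292). Next I move above the wing.

Call:
send_rows --moves "-30 -25 0 0 0 0.6 0;-30 -25 0 0 0 0.6 0;-30 -25 0 0 0 0.6 0;-30 -25 0 0 0 0.6 0;-30 -25 0 0 0 0.6 0;-30 -25 0 0 0 0.6 0;-30 -25 0 0 0 0.6 0;-30 -25 0 0 0 0.6 0;-30 -25 0 0 0 0.6 0;-30 -25 0 0 0 0.6 0"

```text
time: 0.98
tcp_pos: [402.5, 183.1, 238.8]
tool_rot: [0.476, 0.879, -0.0, 0.001]
ft_force: [0.1, -0.0, -0.2]
opening: 88.1
```

Call:
send_rows --moves "-39 -4 3.8 0 0 0.63 0;-39 -4 3.8 0 0 0.63 0;-39 -4 3.8 0 0 0.63 0;-39 -4 3.8 0 0 0.63 0;-39 -4 3.8 0 0 0.63 0;-39 -4 3.8 0 0 0.63 0;-39 -4 3.8 0 0 0.63 0;-39 -4 3.8 0 0 0.63 0;-39 -4 3.8 0 0 0.63 0;-39 -4 3.8 0 0 0.63 0"

```text
time: 1.82
tcp_pos: [582.8, -165.3, 199.7]
tool_rot: [0.725, 0.689, -0.0, 0.0]
ft_force: [-0.4, -0.3, 0.3]
opening: 87.9
```

Call:
send_rows --moves "0 0 0 0 0 0 0;0 0 0 0 0 0 0;0 0 0 0 0 0 0;0 0 0 0 0 0 0"

```text
time: 2.15
tcp_pos: [581.3, -159.3, 200.7]
tool_rot: [0.723, 0.69, 0.0, -0.0]
ft_force: [-0.2, -0.1, -0.4]
opening: 88.2
```

```bash
python3 - <<'E'
from h import *
ci=camera_info('wrist');o=get_obs();print(ci['origin'],ci['attitude'],o['tcp_pos'],o['tool_rot'],o['ft_force'])
im,d=camera('wrist');np.save('pics/w1.npy',d)
cv2.imwrite('pics/w1.png',im)
cv2.imwrite('pics/w1b.png',cv2.resize(np.clip(im*1.5,0,255).astype(np.uint8),(800,600),interpolation=cv2.INTER_CUBIC))
import pickle;pickle.dump(ci,open('pics/w1.pkl','wb'))
print(proj(ci,[581,-161,108]))
hsv=cv2.cvtColor(im,cv2.COLOR_BGR2HSV)
m=cv2.inRange(hsv,(5,130,80),(20,255,255))
n,l,s,c=cv2.connectedComponentsWithStats(m)
for i in range(1,n):
    if s[i,4]>80:print(s[i],c[i],cv2.minAreaRect(np.argwhere(l==i)[:,::-1].astype(np.float32)))
E
```

```text
[584.44903026 -94.67863139 346.8077579 ] [ 0.99151832 -0.02358816 -0.00331289  0.12776557] [ 581.28444668 -159.25112469  200.74644917] [ 7.23415800e-01  6.90412545e-01  8.45891623e-06 -3.13077539e-04] [-0.16632116 -0.05219215 -0.41845805]
(np.float64(254.67448044957507), np.float64(194.71514294980125))
[250 176   9  40 295] [254.32881356 195.70169492] ((254.0, 195.5), (39.0, 8.0), 90.0)
[444 255  13  47 169] [451.38461538 279.92307692] ((450.59906005859375, 278.2217102050781), (11.206804275512695, 46.08689498901367), 2.4895529747009277)
[ 54 260  11  42 131] [ 57.4351145  281.34351145] ((58.3513298034668, 280.7023620605469), (41.097476959228516, 9.306008338928223), 87.20729064941406)
```

View pics/w1b.png

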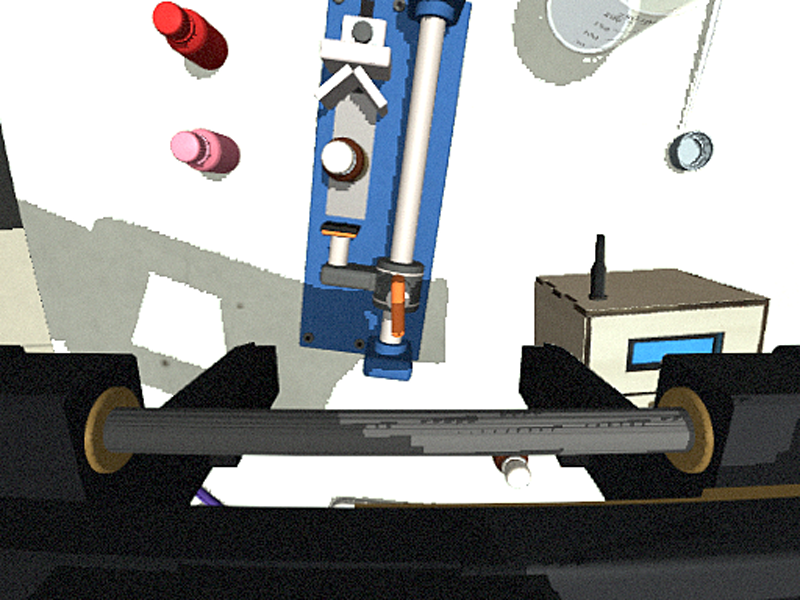

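The wrist view shows the wing as an upright blade from (398,277) to (398,336), in line with the tool. The bottle cap is at (340,158), the V jaw at (352,88) and the pad at (340,230). I'll fit the blade top and shaft from depth.

```bash
python3 - <<'E'
from h import *
import pickle
ci=pickle.load(open('pics/w1.pkl','rb'));d=np.load('pics/w1.npy');im=cv2.imread('pics/w1.png')
hsv=cv2.cvtColor(im,cv2.COLOR_BGR2HSV);m=cv2.inRange(hsv,(5,110,60),(22,255,255))
def pts(mask):
    return np.array([at_d(ci,u,v,d[v,u]) for v,u in np.argwhere(mask) if d[v,u]>0])
q=np.zeros_like(m);q[165:225,240:270]=m[165:225,240:270]
P=pts(q);T=P[np.abs(P[:,2]-108)<4];print(len(P),len(T),np.percentile(P[:,2],[2,25,50,75,98]))
r=cv2.minAreaRect(T[:,:2].astype(np.float32));print('wing',T.mean(0),r)
for v in range(174,218,3):
    us=np.where(q[v])[0]
    if len(us):print(v,us[0],us[-1],[round(float(d[v,u]),0) for u in us[::3]])
# shaft: scan points with z 44..50 near line
sub=np.zeros_like(m);sub[10:165,235:300]=1
S=pts(sub);S=S[(S[:,2]>45)&(S[:,2]<50)]
S=S[np.abs(S[:,0]-590)<30]
vx,vy,x0,y0=cv2.fitLine(S[:,:2].astype(np.float32),cv2.DIST_HUBER,0,.01,.01).ravel();s=(-161-y0)/vy;print('shaft',vx,vy,x0+vx*s,len(S),S[:,2].max())
# bottle cap
sub[:]=0;sub[80:120,195:240]=1;C=pts(sub);C=C[np.abs(C[:,2]-75)<4];print('cap',np.median(C,0),C.min(0),C.max(0))
E
```

```text
326 296 [ 90.65627745 106.45726711 107.37607901 107.97101749 109.0009408 ]
wing [ 580.49584412 -163.15399653  107.35387442] ((580.2459106445312, -163.8269500732422), (33.05192184448242, 7.215606689453125), 87.45561218261719)
177 252 258 [258.0, 257.0, 296.0]
180 251 258 [247.0, 246.0, 246.0]
183 250 258 [248.0, 246.0, 244.0]
186 250 258 [247.0, 245.0, 247.0]
189 250 258 [250.0, 248.0, 245.0]
192 250 258 [249.0, 247.0, 247.0]
195 251 258 [248.0, 247.0, 249.0]
198 250 258 [250.0, 250.0, 249.0]
201 251 258 [250.0, 250.0, 252.0]
204 251 258 [250.0, 250.0, 251.0]
207 251 258 [252.0, 251.0, 252.0]
210 251 258 [253.0, 252.0, 253.0]
213 251 258 [252.0, 253.0, 252.0]
shaft 0.17975494 0.9837114 580.24146 1837 49.989078163587976
cap [548.47295918 -77.11390433  74.67916784] [538.93538455 -86.61862497  71.01386357] [557.96434689 -67.72219047  76.72982719]
```

Call:
send_rows --moves "-0.42 -0.09 4 0 0 0 0.5;-0.42 -0.09 8 0 0 0 0.6;-0.42 -0.09 11.6 0 0 0 0.6;-0.42 -0.09 11.6 0 0 0 0.6;-0.42 -0.09 11.6 0 0 0 0.6;-0.42 -0.09 11.6 0 0 0 0.6" --newtons 30

```text
time: 2.7
tcp_pos: [581.9, -164.8, 87.1]
tool_rot: [0.724, 0.69, 0.0, 0.001]
ft_force: [1.1, -0.7, -0.4]
opening: 50.3
```

Call:
send_rows --moves "0 0 0 0 0 0 1;0 0 0 0 0 0 1;0 0 0 0 0 0 1;0 0 0 0 0 0 1;0 0 0 0 0 0 1;0 0 0 0 0 0 1" --newtons 30

```text
time: 3.2
tcp_pos: [580.8, -165.0, 85.1]
tool_rot: [0.724, 0.69, 0.0, 0.0]
ft_force: [-0.3, 0.2, 0.3]
opening: 10.4
```

Call:
send_rows --moves "0.12 0 0 0 0 0 1;0.12 0 0 0 0 0 1;0.12 0 0 0 0 0 1;0.12 0 0 0 0 0 1" --newtons 45

```text
time: 3.53
tcp_pos: [580.7, -164.6, 85.0]
tool_rot: [0.724, 0.69, -0.0, 0.0]
ft_force: [-2.2, -5.3, 2.8]
opening: 7.2
```

Call:
send_rows --moves "0.06 0 0 0 0 -0.08 1;0.06 0 0 0 0 -0.16 1;0.06 0 0 0 0 -0.24 1;0.06 0 0 0 0 -0.32 1;0.06 0 0 0 0 -0.4 1;0.06 0 0 0 0 -0.48 1;0.06 0 0 0 0 -0.56 1;0.06 0 0 0 0 -0.64 1;0.06 0 0 0 0 -0.72 1;0.06 0 0 0 0 -0.8 1" --newtons 50

```text
time: 4.37
tcp_pos: [580.9, -164.3, 84.9]
tool_rot: [0.397, 0.918, -0.001, 0.001]
ft_force: [-1.3, -4.3, 0.5]
opening: 7.4
```

```bash
python3 - <<'E'
from h import *
o=get_obs();print({k:np.round(v,3) for k,v in o.items()})
E
```

```text
{'time': np.float64(4.367), 'q': array([-4.710e-01,  4.180e-01,  1.642e+00, -1.000e-03,  1.080e+00,
       -1.226e+00]), 'qd': array([ 0.001, -0.   ,  0.   ,  0.006,  0.001, -0.951]), 'effort': array([  3.071, -49.111, -27.928,   1.163,   0.521,   1.142]), 'tcp_pos': array([ 580.931, -164.254,   84.918]), 'tool_rot': array([ 0.397,  0.918, -0.001,  0.001]), 'ft_force': array([-1.304, -4.256,  0.52 ]), 'moment': array([-0.777,  0.114, -0.123]), 'opening': np.float64(7.359)}
```

Call:
send_rows --moves "0 0 0 0 0 -0.08 1;0 0 0 0 0 -0.16 1;0 0 0 0 0 -0.24 1;0 0 0 0 0 -0.32 1;0 0 0 0 0 -0.4 1;0 0 0 0 0 -0.46 1;0 0 0 0 0 -0.46 1;0 0 0 0 0 -0.46 1;0 0 0 0 0 -0.46 1"

```text
time: 5.12
tcp_pos: [581.2, -163.1, 85.0]
tool_rot: [0.179, 0.984, 0.0, 0.001]
ft_force: [2.0, -0.1, 1.0]
opening: 7.6
```

```bash
cat > s.py <<'E'
from h import *
o=get_obs();a=o['tool_rot'];psi=2*np.arctan2(a[1],a[0])-np.pi/2
v=np.array([.1785,.984]);x=np.array([.984,-.1785])
print(o['time'],'tcp',o['tcp_pos'].round(2),'psi',psi.round(3),'screw',(psi+.0443+.136).round(3),'along shaft',(v@o['tcp_pos'][:2]).round(2),'across',(x@o['tcp_pos'][:2]).round(2),'F along',(v@o['ft_force'][:2]).round(2),'across',(x@o['ft_force'][:2]).round(2),'Fz',o['ft_force'][2].round(2),'Mz',o['moment'].round(3),'open',o['opening'].round(2))
tx=np.array([-np.sin(psi),np.cos(psi)]);ty=np.array([np.cos(psi),np.sin(psi)])
print('10mm along shaft = tool dx,dy cm',(tx@v).round(4),(ty@v).round(4))
E
python3 s.py
```

```text
Traceback (most recent call last):
  File "s.py", line 4, in <module>
    print(o['time'],'tcp',o['tcp_pos'].round(2),'psi',psi.round(3),'screw',(psi+.0443+.136).round(3),'along shaft',(v@o['tcp_pos'][:2]).round(2),'across',(x@o['tcp_pos'][:2]).round(2),'F along',(v@o['ft_force'][:2]).round(2),'across',(x@o['ft_force'][:2]).round(2),'Fz',o['ft_force'][2].round(2),'Mz',o['moment'].round(3),'open',o['opening'].round(2))
                                                                                                                                                                                                                                                                                                                                         ^^^^^^^^^^^^^^^^^^
AttributeError: 'float' object has no attribute 'round'
```

Call:
send_rows --moves "0.045 0.246 0 0 0 0 1;0.09 0.492 0 0 0 0 1;0.134 0.738 0 0 0 0 1;0.179 0.984 0 0 0 0 1;0.224 1.23 0 0 0 0 1;0.268 1.476 0 0 0 0 1;0.313 1.722 0 0 0 0 1;0.358 1.968 0 0 0 0 1;0.403 2.214 0 0 0 0 1;0.447 2.46 0 0 0 0 1"

```text
time: 5.95
tcp_pos: [585.5, -138.4, 84.9]
tool_rot: [0.178, 0.984, -0.0, 0.0]
ft_force: [3.5, -2.4, 1.4]
opening: 7.4
```

```bash
sed -i "s/o\['opening'\].round(2)/o['opening']/;s/print(o\['time'\]/print(round(o['time'],2)/" s.py; sed -i "s/psi=2\*np.arctan2(a\[1\],a\[0\])-np.pi\/2/psi=np.float64(2*np.arctan2(a[1],a[0])-np.pi\/2)/" s.py; python3 s.py
```

```text
5.95 tcp [ 585.54 -138.36   84.92] psi 1.212 screw 1.392 along shaft -31.63 across 600.87 F along -1.72 across 3.82 Fz 1.44 Mz [-0.294 -0.533  0.081] open 7.407118428218447
10mm along shaft = tool dx,dy cm 0.1784 0.984
```

Call:
send_rows --moves "-0.02 0.15 0 0 0 0 1;0.01 0.3 0 0 0 0 1;0.03 0.45 0 0 0 0 1;0.06 0.6 0 0 0 0 1;0.09 0.75 0 0 0 0 1;0.11 0.9 0 0 0 0 1;0.14 1.05 0 0 0 0 1;0.17 1.2 0 0 0 0 1;0.19 1.34 0 0 0 0 1;0.22 1.48 0 0 0 0 1"

```text
time: 6.78
tcp_pos: [588.2, -123.8, 84.9]
tool_rot: [0.178, 0.984, -0.0, -0.0]
ft_force: [1.2, -1.2, 5.2]
opening: 7.5
```

```bash
python3 s.py;python3 - <<'E'
from h import *
im,d=camera('wrist')
cv2.imwrite('pics/w2.png',cv2.resize(np.clip(im*1.5,0,255).astype(np.uint8),(800,600)))
E
```

```text
6.78 tcp [ 588.21 -123.85   84.93] psi 1.212 screw 1.392 along shaft -16.87 across 600.91 F along -0.91 across 1.41 Fz 5.2 Mz [-0.242 -0.202  0.081] open 7.537772887229152
10mm along shaft = tool dx,dy cm 0.1785 0.984
```

View pics/w2.png

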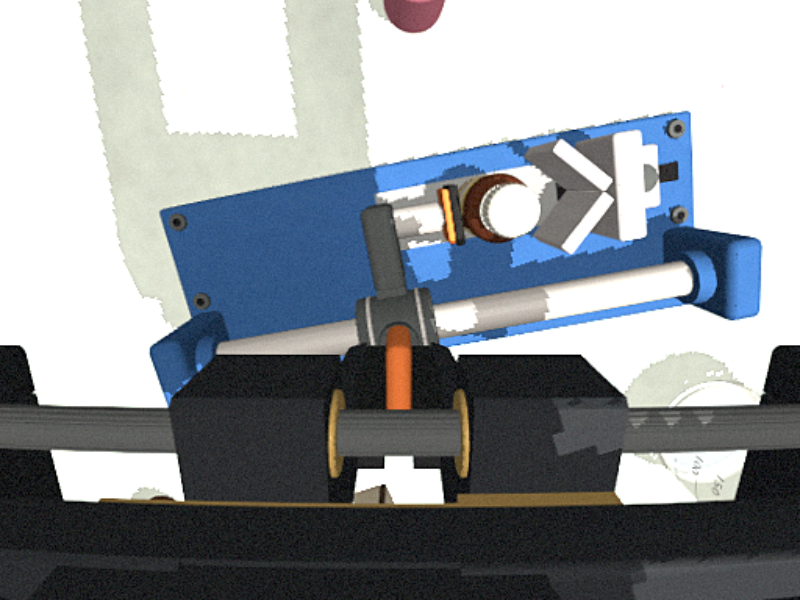

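The picture shows the pad at (452,215) touching the bottle at (497,208), and the V jaw still roughly 10–20 mm further on. The wing sits square in the jaws. I'll continue in 1 mm rows.

Call:
send_rows --moves "0.018 0.098 0 0 0 0 1;0.036 0.197 0 0 0 0 1;0.054 0.295 0 0 0 0 1;0.071 0.394 0 0 0 0 1;0.089 0.492 0 0 0 0 1;0.107 0.59 0 0 0 0 1;0.125 0.689 0 0 0 0 1;0.143 0.787 0 0 0 0 1"

```text
time: 7.5
tcp_pos: [589.6, -116.0, 84.9]
tool_rot: [0.178, 0.984, -0.0, -0.0]
ft_force: [0.3, -1.3, 4.4]
opening: 7.6
```

```bash
python3 s.py
```

```text
7.5 tcp [ 589.62 -115.97   84.89] psi 1.212 screw 1.392 along shaft -8.87 across 600.88 F along -1.19 across 0.56 Fz 4.39 Mz [-0.284 -0.171  0.127] open 7.587633564219932
10mm along shaft = tool dx,dy cm 0.1785 0.984
```

Call:
send_rows --moves "0.018 0.098 0 0 0 0 1;0.036 0.197 0 0 0 0 1;0.054 0.295 0 0 0 0 1;0.054 0.295 0 0 0 0 1"

```text
time: 7.83
tcp_pos: [590.2, -112.9, 84.9]
tool_rot: [0.178, 0.984, -0.0, -0.0]
ft_force: [0.8, -2.2, 5.6]
opening: 7.6
```

Call:
send_rows --moves "0.018 0.098 0 0 0 0 1;0.036 0.197 0 0 0 0 1;0.036 0.197 0 0 0 0 1"

```text
time: 8.08
tcp_pos: [590.5, -110.9, 84.9]
tool_rot: [0.178, 0.984, -0.0, -0.0]
ft_force: [0.9, -1.2, 5.5]
opening: 7.5
```

```bash
python3 s.py
```

```text
8.08 tcp [ 590.52 -110.92   84.91] psi 1.212 screw 1.392 along shaft -3.74 across 600.87 F along -1.01 across 1.11 Fz 5.5 Mz [-0.163 -0.156  0.101] open 7.456969057316358
10mm along shaft = tool dx,dy cm 0.1784 0.984
```

Call:
send_rows --moves "0.018 0.098 0 0 0 0 1;0.036 0.197 0 0 0 0 1;0.036 0.197 0 0 0 0 1"

```text
time: 8.33
tcp_pos: [590.9, -109.0, 84.9]
tool_rot: [0.178, 0.984, -0.0, -0.0]
ft_force: [2.2, 0.2, 5.8]
opening: 7.7
```

```bash
python3 s.py|head -1
```

```text
8.33 tcp [ 590.87 -108.96   84.9 ] psi 1.212 screw 1.392 along shaft -1.74 across 600.86 F along 0.62 across 2.15 Fz 5.82 Mz [-0.154 -0.238  0.085] open 7.715871960933499
```

Call:
send_rows --moves "0.018 0.098 0 0 0 0 1;0.036 0.197 0 0 0 0 1;0.036 0.197 0 0 0 0 1"

```text
time: 8.58
tcp_pos: [591.2, -107.0, 84.9]
tool_rot: [0.178, 0.984, -0.0, -0.0]
ft_force: [0.9, -1.3, 5.3]
opening: 7.6
```

```bash
python3 s.py|head -1
```

```text
8.58 tcp [ 591.24 -107.02   84.93] psi 1.212 screw 1.392 along shaft 0.23 across 600.88 F along -1.17 across 1.1 Fz 5.31 Mz [-0.159 -0.179  0.079] open 7.6455227825865775
```

Call:
send_rows --moves "0.018 0.098 0 0 0 0 1;0.036 0.197 0 0 0 0 1;0.036 0.197 0 0 0 0 1"

```text
time: 8.83
tcp_pos: [591.6, -105.0, 84.9]
tool_rot: [0.178, 0.984, 0.0, -0.0]
ft_force: [2.1, -0.8, 5.0]
opening: 7.6
```

```bash
python3 s.py|head -1
```

```text
8.83 tcp [ 591.56 -105.     84.89] psi 1.212 screw 1.392 along shaft 2.27 across 600.83 F along -0.45 across 2.24 Fz 4.97 Mz [-0.164 -0.21   0.055] open 7.631801055225226
```

Call:
send_rows --moves "0.018 0.098 0 0 0 0 1;0.036 0.197 0 0 0 0 1;0.036 0.197 0 0 0 0 1"

```text
time: 9.08
tcp_pos: [591.9, -103.1, 84.9]
tool_rot: [0.178, 0.984, -0.0, -0.0]
ft_force: [1.4, -0.9, 5.8]
opening: 7.6
```

```bash
python3 s.py|head -1
```

```text
9.08 tcp [ 591.92 -103.06   84.91] psi 1.212 screw 1.392 along shaft 4.25 across 600.84 F along -0.63 across 1.52 Fz 5.8 Mz [-0.148 -0.225  0.069] open 7.591280027393356
```

Call:
send_rows --moves "0.018 0.098 0 0 0 0 1;0.036 0.197 0 0 0 0 1;0.036 0.197 0 0 0 0 1"

```text
time: 9.33
tcp_pos: [592.2, -101.4, 84.9]
tool_rot: [0.178, 0.984, -0.0, -0.0]
ft_force: [0.6, -2.6, 5.2]
opening: 7.5
```

```bash
python3 s.py|head -1;python3 - <<'E'
from h import *
im,d=camera('wrist')
cv2.imwrite('pics/w3.png',cv2.resize(np.clip(im[90:190,250:450]*1.3,0,255).astype(np.uint8),(800,400)))
E
```

```text
9.33 tcp [ 592.23 -101.4    84.91] psi 1.212 screw 1.392 along shaft 5.93 across 600.85 F along -2.5 across 1.04 Fz 5.24 Mz [-0.357 -0.201  0.06 ] open 7.456381602789811
```

View pics/w3.png

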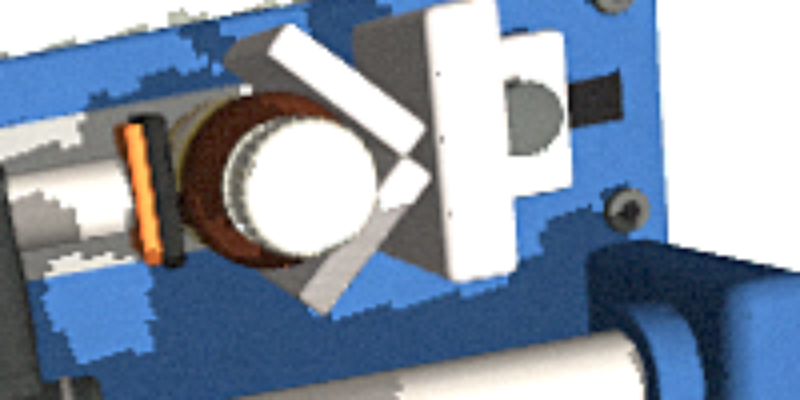

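The bottle at crop (285,185) is now seated in the V at (400,155). The force has begun to rise, so I go on in fine steps with averaged force.

Call:
send_rows --moves "0.018 0.098 0 0 0 0 1;0.018 0.098 0 0 0 0 1;0.018 0.098 0 0 0 0 1"

```text
time: 9.63
tcp_pos: [592.3, -100.8, 84.9]
tool_rot: [0.178, 0.984, -0.0, -0.0]
ft_force: [0.2, -3.2, 5.2]
opening: 7.5
```

```bash
cat > avg.py <<'E'
from h import *
v=np.array([.1785,.984]);L=[];M=[];A=[]
for i in range(6):
    o=get_obs();L.append(v@o['ft_force'][:2]);A.append(v@o['tcp_pos'][:2]);M.append(o['moment']);camera('wrist')
print('F along',np.round(L,2),np.mean(L).round(2),'along',np.mean(A).round(2),np.mean(M,0).round(3))
E
python3 avg.py;python3 s.py|head -1
```

```text
F along [-3.14 -3.5  -3.6  -2.89 -2.77 -3.18] -3.18 along 6.55 [-0.533 -0.084  0.058]
9.93 tcp [ 592.33 -100.78   84.9 ] psi 1.212 screw 1.392 along shaft 6.57 across 600.84 F along -4.29 across 1.39 Fz 5.23 Mz [-0.55  -0.064  0.096] open 7.350438906594173
```

Call:
send_rows --moves "0.018 0.098 0 0 0 0 1;0.027 0.148 0 0 0 0 1;0.027 0.148 0 0 0 0 1;0.027 0.148 0 0 0 0 1"

```text
time: 10.27
tcp_pos: [592.5, -99.9, 84.9]
tool_rot: [0.178, 0.984, -0.001, -0.0]
ft_force: [0.1, -5.6, 5.2]
opening: 7.6
```

```bash
python3 avg.py;python3 s.py|head -1
```

```text
F along [-5.48 -5.03 -5.72 -5.35 -5.27 -5.48] -5.39 along 7.44 [-0.884  0.018  0.055]
10.57 tcp [592.5  -99.92  84.92] psi 1.212 screw 1.392 along shaft 7.44 across 600.85 F along -5.36 across 0.48 Fz 5.57 Mz [-0.9    0.005  0.115] open 7.763538345530915
```

Call:
send_rows --moves "0.012 0.07 0 0 0 0 1;0.012 0.07 0 0 0 0.06 1;0.012 0.07 0 0 0 0.12 1;0.012 0.07 0 0 0 0.18 1;0.012 0.07 0 0 0 0.24 1;0.012 0.07 0 0 0 0.3 1;0.012 0.07 0 0 0 0.3 1"

```text
time: 11.15
tcp_pos: [592.5, -99.6, 84.9]
tool_rot: [0.325, 0.946, -0.001, -0.0]
ft_force: [-0.8, -7.4, 4.6]
opening: 7.6
```

```bash
python3 avg.py;python3 s.py
```

```text
F along [-7.44 -7.49 -6.59 -7.11 -6.95 -7.42] -7.17 along 7.74 [-1.149  0.156 -0.03 ]
11.45 tcp [592.52 -99.65  84.9 ] psi 0.911 screw 1.092 along shaft 7.71 across 600.82 F along -5.74 across 0.38 Fz 5.31 Mz [-1.139  0.081 -0.091] open 7.781626906634916
10mm along shaft = tool dx,dy cm 0.4617 0.8871
```

Call:
send_rows --moves "0 0 0 0 0 0.08 1;0 0 0 0 0 0.16 1;0 0 0 0 0 0.24 1;0 0 0 0 0 0.32 1;0 0 0 0 0 0.4 1;0 0 0 0 0 0.4 1"

```text
time: 11.95
tcp_pos: [592.4, -99.7, 84.9]
tool_rot: [0.507, 0.862, -0.001, 0.0]
ft_force: [-1.9, -7.5, 4.2]
opening: 7.8
```

```bash
python3 avg.py;python3 s.py
```

```text
F along [-7.72 -7.45 -6.96 -7.63 -7.28 -7.19] -7.37 along 7.61 [-1.234  0.234 -0.048]
12.25 tcp [592.41 -99.76  84.89] psi 0.511 screw 0.692 along shaft 7.58 across 600.74 F along -7.29 across 0.45 Fz 6.34 Mz [-1.267  0.284 -0.028] open 7.749576926855351
10mm along shaft = tool dx,dy cm 0.7708 0.6372
```

Force is steady at about 6 N net. I'll finish tightening.

Call:
send_rows --moves "0 0 0 0 0 0.08 1;0 0 0 0 0 0.16 1;0 0 0 0 0 0.24 1;0 0 0 0 0 0.32 1;0 0 0 0 0 0.4 1;0 0 0 0 0 0.48 1;0 0 0 0 0 0.56 1;0 0 0 0 0 0.64 1;0 0 0 0 0 0.68 1;0 0 0 0 0 0.68 1"

```text
time: 13.08
tcp_pos: [592.2, -99.8, 84.9]
tool_rot: [0.765, 0.644, -0.002, 0.0]
ft_force: [-2.5, -7.2, 6.0]
opening: 7.2
```

```bash
python3 avg.py;python3 s.py
```

```text
F along [-7.48 -8.17 -7.55 -7.96 -8.26 -9.2 ] -8.1 along 7.49 [-1.316  0.405  0.104]
13.38 tcp [592.19 -99.82  84.9 ] psi -0.168 screw 0.012 along shaft 7.48 across 600.53 F along -8.26 across -0.71 Fz 5.5 Mz [-1.332  0.353  0.18 ] open 7.610843010573471
10mm along shaft = tool dx,dy cm 1.0 0.0113
```

Call:
send_rows --moves "-0.06 0 0 0 0 0 1;-0.12 0 0 0 0 0 1;-0.12 0 0 0 0 0 1;-0.12 0 0 0 0 0 1"

```text
time: 13.72
tcp_pos: [592.1, -100.0, 84.9]
tool_rot: [0.764, 0.645, -0.001, -0.0]
ft_force: [-1.5, -4.2, 6.0]
opening: 7.6
```

```bash
python3 avg.py;python3 s.py
```

```text
F along [-4.39 -4.2  -4.16 -4.4  -3.93 -4.62] -4.28 along 7.33 [-0.727  0.266  0.11 ]
14.02 tcp [592.19 -99.98  84.91] psi -0.168 screw 0.012 along shaft 7.33 across 600.56 F along -4.23 across -0.04 Fz 6.36 Mz [-0.746  0.268  0.133] open 7.310876648056501
10mm along shaft = tool dx,dy cm 1.0 0.0115
```

Call:
send_rows --moves "-0.1 0 0 0 0 0 1;-0.1 0 0 0 0 0 1;-0.1 0 0 0 0 0 0.5;-0.1 0 0 0 0 0 0.4;-0.1 0 0 0 0 0 0.4;-0.1 0 0 0 0 0 0.4;-0.1 0 0 0 0 0 0.4;-0.1 0 0 0 0 0 0.4"

```text
time: 14.68
tcp_pos: [592.3, -100.0, 84.3]
tool_rot: [0.764, 0.645, -0.0, -0.0]
ft_force: [0.9, -0.5, 0.0]
opening: 45.6
```

Call:
send_rows --moves "0 0 -3 0 0 0 0.4;0 0 -6 0 0 0 0.4;0 0 -9 0 0 0 0.4;0 0 -12 0 0 0 0.4;0 0 -12 0 0 0 0.4;0 0 -12 0 0 0 0.4;0 0 -12 0 0 0 0.4"

```text
time: 15.27
tcp_pos: [592.2, -100.1, 204.1]
tool_rot: [0.764, 0.645, -0.0, -0.0]
ft_force: [0.0, -0.2, 0.1]
opening: 52.8
```

```bash
python3 s.py;python3 - <<'E'
from h import *
ci=camera_info('wrist');im,d=camera('wrist')
cv2.imwrite('pics/w4.png',cv2.resize(np.clip(im*1.4,0,255).astype(np.uint8),(800,600)))
hsv=cv2.cvtColor(im,cv2.COLOR_BGR2HSV);m=cv2.inRange(hsv,(5,110,60),(22,255,255))
P=np.array([at_d(ci,u,v,d[v,u]) for v,u in np.argwhere(m) if d[v,u]>0]);T=P[(np.abs(P[:,2]-108)<4)&(np.hypot(P[:,0]-592,P[:,1]+100)<30)]
print(len(T),T.mean(0),cv2.minAreaRect(T[:,:2].astype(np.float32)))
v=np.array([.1785,.984]);print('wing along',v@T.mean(0)[:2])
E
```

```text
15.27 tcp [ 592.2  -100.06  204.07] psi -0.168 screw 0.012 along shaft 7.25 across 600.59 F along -0.15 across 0.04 Fz 0.08 Mz [-0.06   0.084  0.009] open 52.83443487800287
10mm along shaft = tool dx,dy cm 1.0 0.0114
289 [591.92994187 -98.46255547 107.41483314] ((591.4794921875, -99.23039245605469), (33.37654113769531, 7.252486705780029), 80.46208190917969)
wing along 8.772340042427967
```

View pics/w4.png

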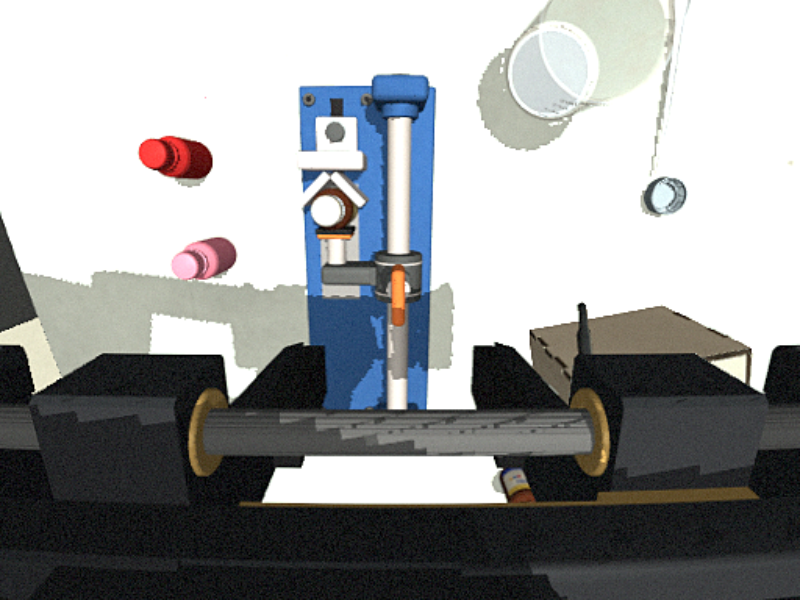

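```bash
python3 -c "
from cell import *
print(finish_job())"
```

```text
the job is handed in; nothing more can be done
None
```

The yellow-labelled bottle is clamped against the V jaw with an estimated 5–6 N, and the set screw is tight again. I handed the job in at about 15 s; it reports no verdict.

- **What I did:**
  - I gripped the orange wing and loosened the screw from about 0.14 to 1.39 rad, with the pad still well short of the bottle.
  - I slid the collar about 64 mm, until the bottle met the V jaw and the force began to rise.
  - I pressed on to the target squeeze and tightened the screw to about 0.01 rad.
  - I eased off, released the wing and raised the tool.
- **Squeeze:** The push force minus friction gave about 6 N. The pad's estimated compression of about 1.8 mm gave about 4.6 N. These two disagree slightly, but both are within 2–11 N.
- **Lock:** When I eased off the push, the tool moved back only about 0.15 mm. I take that as arm and finger flex, so the lock appears to hold.
- **Last picture:** The wing lies along the shaft, within about 0.02 rad. The bottle stands upright in the V with the pad against it. The gripper is clear, with about 0 N on the wrist.
- **Bystanders:** The robot went nowhere near the beaker, cup, blue bottle or marker. I did not re-measure their positions at the end.
- **Unexplained reading:** There was a steady upward force of about 5 N on the tool while it held the wing. It disappeared on release.

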